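# Move the sample row from the warmer to the rack in reverse order

### The job

Move all four amber containers from the block warmer to the empty white rack, one to each bay, in reverse order: the one at the end of the warmer nearest the robot goes into the bay at the rack's far end, the next one into the next bay, and so on, so that the farthest ends up in the bay nearest the robot. Keep them upright, set them down rather than dropping them, and leave every one standing on the floor of its bay.

Things in the scene. Friction and masses are not known exactly. Their poses are not given: they have to be found in the camera images.
- jar_center (a point): wide squat jar: round, 46 mm across, 60 mm tall in all; glass sides to 44 mm, cap 43 mm across above; amber glass with a white screw cap; loose, stands upright; this point is on its axis half-way up; z is its upward axis. 75 to 140 g
- vial_center (a point): slim tall vial: round, 30 mm across, 95 mm tall in all; glass sides to 80 mm, cap 27 mm across above; amber glass with a white screw cap; loose, stands upright; this point is on its axis half-way up; z is its upward axis. 55 to 105 g
- square_center (a point): square bottle: 38 x 38 mm in plan, sides along its x and y axes (within 0.1 rad of the warmer's x and y), 76 mm tall in all; glass sides to 52 mm, cap 29 mm across above; amber glass with a white screw cap; loose, stands upright; this point is on its axis half-way up; z is its upward axis. 70 to 130 g
- round_center (a point): round bottle with sloping shoulders: 42 mm across, straight sides to 55 mm, narrow neck and cap 25 mm across above, 88 mm tall in all; amber glass with a white screw cap; loose, stands upright; this point is on its axis half-way up; z is its upward axis. 85 to 155 g
- plate_a: aluminium plate fixed on the warmer, on which the wide squat jar stands at the start, so it marks that one's starting place (the four plates look alike; which sits where varies). 64 mm square; origin under its centre; the container stands on its floor, 6 mm above the origin; its 4 mm wide rim reaches 11 mm above the origin
- plate_b: aluminium plate fixed on the warmer, on which the slim tall vial stands at the start, so it marks that one's starting place (the four plates look alike; which sits where varies). 64 mm square; origin under its centre; the container stands on its floor, 6 mm above the origin; its 4 mm wide rim reaches 11 mm above the origin
- plate_c: aluminium plate fixed on the warmer, on which the square bottle stands at the start, so it marks that one's starting place (the four plates look alike; which sits where varies). 64 mm square; origin under its centre; the container stands on its floor, 6 mm above the origin; its 4 mm wide rim reaches 11 mm above the origin
- plate_d: aluminium plate fixed on the warmer, on which the round-shouldered bottle stands at the start, so it marks that one's starting place (the four plates look alike; which sits where varies). 64 mm square; origin under its centre; the container stands on its floor, 6 mm above the origin; its 4 mm wide rim reaches 11 mm above the origin
- warmer: white block warmer, fixed, left or right of the middle (the rack is on the other side): 290 x 90 mm, top at 40 mm, grey control box 56 mm high beyond the row at its far end. Origin on the table under the row's centre; its x axis runs along the row, away from the robot within 0.25 rad. Plates are centred at x = -102, -34, 34, 102 mm, y = 0, their undersides at 40 mm
- rack: empty white plastic rack with four open bays in a row, fixed: 278 mm long (its x) by 74 mm wide (its y). Origin under its centre on the table; its x axis runs along the row, away from the robot within 0.25 rad. Bays centred at x = -102, -34, 34 and 102 mm, y = 0, each 62 mm square inside; floor 8 mm above the table, rims and dividers (6 mm thick) up to 15 mm above the table
Things that resemble listed ones, but are neither listed nor needed, are in the scene too. What is shaped like the part that bears vial_center but green, pink or yellow is not meant.

How it is judged:
At the end, for the whole second after the job is handed in: Each container stands upright (within 0.1 rad), at rest and released on the floor of its bay of the rack (centre within 20 mm of the bay's centre along and across, height within 5 mm), the order along the rack, away from the robot, being the reverse of the starting order along the warmer (((x of plate_a in the frame of warmer between -0.112 and -0.092 m and x of jar_center in the frame of rack between 0.082 and 0.122 m) or (x of plate_a in the frame of warmer between -0.044 and -0.024 m and x of jar_center in the frame of rack between 0.014 and 0.054 m) or (x of plate_a in the frame of warmer between 0.024 and 0.044 m and x of jar_center in the frame of rack between -0.054 and -0.014 m) or (x of plate_a in the frame of warmer between 0.092 and 0.112 m and x of jar_center in the frame of rack between -0.122 and -0.082 m)) and y of jar_center in the frame of rack between -0.02 and 0.02 m and z of jar_center in the frame of rack between 0.033 and 0.043 m and angle between each of jar_center, vial_center, square_center, round_center's own z axis and vertical below 0.1 rad and linear speed of each of jar, vial, square, round below 0.02 m/s and angular speed of each of jar, vial, square, round below 0.2 rad/s and ((x of plate_b in the frame of warmer between -0.112 and -0.092 m and x of vial_center in the frame of rack between 0.082 and 0.122 m) or (x of plate_b in the frame of warmer between -0.044 and -0.024 m and x of vial_center in the frame of rack between 0.014 and 0.054 m) or (x of plate_b in the frame of warmer between 0.024 and 0.044 m and x of vial_center in the frame of rack between -0.054 and -0.014 m) or (x of plate_b in the frame of warmer between 0.092 and 0.112 m and x of vial_center in the frame of rack between -0.122 and -0.082 m)) and y of vial_center in the frame of rack between -0.02 and 0.02 m and z of vial_center in the frame of rack between 0.0505 and 0.0605 m and ((x of plate_c in the frame of warmer between -0.112 and -0.092 m and x of square_center in the frame of rack between 0.082 and 0.122 m) or (x of plate_c in the frame of warmer between -0.044 and -0.024 m and x of square_center in the frame of rack between 0.014 and 0.054 m) or (x of plate_c in the frame of warmer between 0.024 and 0.044 m and x of square_center in the frame of rack between -0.054 and -0.014 m) or (x of plate_c in the frame of warmer between 0.092 and 0.112 m and x of square_center in the frame of rack between -0.122 and -0.082 m)) and y of square_center in the frame of rack between -0.02 and 0.02 m and z of square_center in the frame of rack between 0.041 and 0.051 m and ((x of plate_d in the frame of warmer between -0.112 and -0.092 m and x of round_center in the frame of rack between 0.082 and 0.122 m) or (x of plate_d in the frame of warmer between -0.044 and -0.024 m and x of round_center in the frame of rack between 0.014 and 0.054 m) or (x of plate_d in the frame of warmer between 0.024 and 0.044 m and x of round_center in the frame of rack between -0.054 and -0.014 m) or (x of plate_d in the frame of warmer between 0.092 and 0.112 m and x of round_center in the frame of rack between -0.122 and -0.082 m)) and y of round_center in the frame of rack between -0.02 and 0.02 m and z of round_center in the frame of rack between 0.047 and 0.057 m); the robot touches nothing.
It fails at once if a container is tipped by more than about 45 degrees (angle between any of jar_center, vial_center, square_center, round_center's own z axis and vertical above 0.8 rad).
It fails at once if a container is dropped (falls free at more than 0.9 m/s, some 4 cm) ((contact force between the fingers and jar below 0.02 N and linear speed of jar above 0.9 m/s) or (contact force between the fingers and vial below 0.02 N and linear speed of vial above 0.9 m/s) or (contact force between the fingers and square below 0.02 N and linear speed of square above 0.9 m/s) or (contact force between the fingers and round below 0.02 N and linear speed of round above 0.9 m/s)).
It also fails if it takes over 102 s, if anything falls off the work surface, if the arm or the gripper's body presses on something with over 40 N, if the wrist force passes 120 N, or if a joint passes its speed limit or range.

### The arm

A 6-joint arm with a two-finger parallel gripper is mounted at the origin on the work surface. World frame = base frame: x ahead of the robot, y to its left, z up, the work surface at z = 0. Lengths are in m, angles in rad, forces in N, time in s.
With the tool pointing down it reaches from about 0.25 to 0.775 m from the base axis. Payload 8.9 kg.
Tool frame: the origin (TCP) lies at the very end of the fingers, on their centre line; the grasp point (between the pads) lies 19 mm behind it; z points along the fingers, y is the line along which they close (so a half turn about z gives the same grasp; the last joint's range is limited). The gripper opens to 85 mm and grips with 20 to 120 N. Pads are 22 mm wide; open, the fingers measure 114 mm over their backs; the gripper's body (76 mm by 85 mm) begins 54 mm behind the grasp point. The pads swing forward as they close: fully open they stand 13 mm farther back than shut.
Start: joints at [-1.414, 0.291, -0.153, 1.127, 0, 1.431], TCP at [0.153, -0.502, 0.231] pointing down, gripper open.
Joint ranges: [-2.52, 2.52], [-0.91, 1.74], [-1.3, 1.37], [-1.96, 2.02], [-1.52, 1.47], [-3.14, 3.14]. Speed limits (rad/s): [2.22, 2.22, 2.79, 3.14, 3.14, 3.14].

### API

Orientations are given as a rotation vector (axis times angle).
In Python, from rig import arm, imaging, job_done gives the robot as it stands.
- The arm moves only by the shell command python3 -m inch 'ROWS' [FORCE]. ROWS is JSON, a list of rows, each a list of 7 numbers: the shift along the world's x, y, z scaled (see below), then the turn, a rotation vector about the world's x, y, z scaled (see below), then the closure in counts, from 0 (fully open) to 255 (shut). A call has exactly 10 rows; each row shifts and turns the commanded pose from where the row before left it; what a row does not reach is not made up. The controller multiplies each number of a shift by 0.04 m and each number of a turn by 6 degrees. A row lasts 1/8 s, in which the tool goes at most 62.5 mm and 10.7 degrees, less where a joint would pass 70% of its speed; a pose out of reach is approached as far as the arm can. A call with a number of a shift or a turn outside -1 to 1 is refused whole. A call with a gripper value outside its range is refused whole. The fingers move at their own pace and stop on an object; FORCE is the grip in N (left out, the last holds). Time passes only in rows, so rows that do not move let the fingers close, or fill a call up. It gives the time, the measured TCP pose, the force, the opening and the grip force at its end, in the units of the state.
- arm.get_obs(): the state, without advancing time (a new reading comes with each control period).
- imaging.camera(name): name is "scene" or "top"; returns the picture (400x640x3 uint8, red, green, blue); there is no depth.
- imaging.camera_params(name): a dict with "fx", "fy", "cx", "cy" (pixels), "eye" and "rotation" of the camera in the world. Camera axes: x right, y down, z forward; pixel columns grow to the right and rows downward; lengths in m; the calibration is good to about 2 mm. A picture is of the moment at which its call begins. camera_params takes no time and is no camera call.
- job_done(): hands the job in; it is judged then, once.
The state is a dict: "t": time; "qpos": joint angles; "dq": joint speeds; "tau": joint torques, N m; "ee_pos": TCP position; "tool_rot": TCP orientation; "contact_force": force on the tool from outside, world axes, zero at the start; "wrist_torque": the same for the moment, N m; "opening": opening from 0.0 (shut) to 1.0 (fully open); "grasp_force": force on a finger pad.
Only numpy, scipy, OpenCV 4.12 (cv2) and the standard library are available. Lean on these libraries where they do the work, as an engineer would, in place of code of your own. Each camera call takes 0.05 s, during which the arm holds its last target. There are 200 camera calls.

## Working session

There is one attempt and no reset: what is moved stays moved. The work goes in short steps, Python scripts to look and compute and a shell command to move; the robot and the scene stay as the last step left them, time stands still between calls to the robot, and variables do not carry over. Pictures are saved under pics/ and viewed, at most 14 in all, crops included, and the job is handed in when it is done.

```bash
mkdir -p pics
python3 - <<'E'
from rig import arm, imaging
import cv2
for n in("scene","top"):
    im=imaging.camera(n); cv2.imwrite(f"pics/{n}0.png",im[:,:,::-1]); print({k:(v.round(4).tolist() if hasattr(v,'round') and hasattr(v,'tolist') else v) for k,v in imaging.camera_params(n).items()})
print(arm.get_obs())
E
```

```text
{'fx': 408.0212948913543, 'fy': 408.0212948913543, 'cx': 313.09430332986506, 'cy': 202.51077898714195, 'eye': [1.0499, -0.2533, 0.67], 'rotation': [-2.0399, -1.3731, 0.5412]}
{'fx': 472.8129124679634, 'fy': 472.8129124679634, 'cx': 324.1483985931461, 'cy': 203.4840959418889, 'eye': [0.431, -0.0575, 1.1468], 'rotation': [-2.1884, 2.1365, -0.1189]}
{'t': 0.1, 'qpos': array([-1.41430585e+00,  2.91224327e-01, -1.54014607e-01,  1.12670104e+00,
       -5.46338967e-06,  1.43149184e+00]), 'dq': array([ 1.34435542e-03, -1.57436428e-03,  2.55169251e-03, -1.38474451e-03,
        1.40946921e-05, -9.48711747e-04]), 'tau': array([ 1.32175759e-03, -5.37977600e+01,  3.31918216e+01,  9.23053070e-03,
       -2.05677675e-04, -5.69202285e-08]), 'ee_pos': array([ 0.15297845, -0.5018261 ,  0.23080306]), 'tool_rot': array([-3.10616509e+00, -4.62773120e-01,  2.40093546e-05]), 'contact_force': array([-0.28794435, -0.20930193, -0.67381436]), 'wrist_torque': array([ 0.04042164, -0.03917622,  0.02229329]), 'grasp_force': 0.0, 'opening': 1.0040940746847726}
```

View pics/scene0.png

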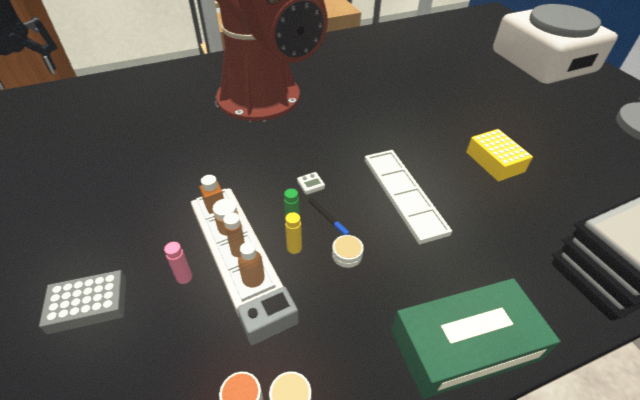

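View pics/top0.png

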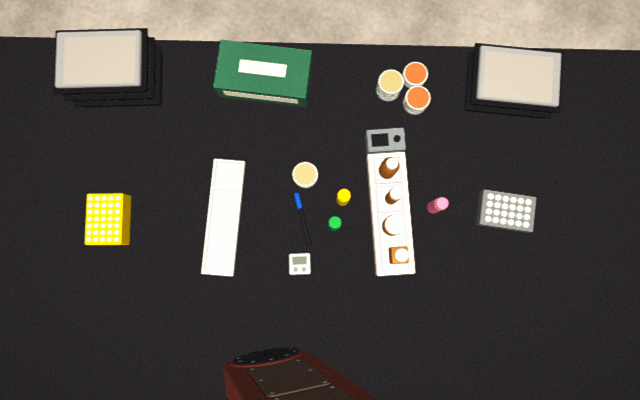

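The overview pictures show the warmer at the right of the top view, with square (400,255), jar (393,226), vial (395,196) and round (390,167) from near to far. The empty rack is at (223,217). Possible mix-ups are the green (335,223), yellow (343,197) and pink (438,205) vials, the tubs at (305,175), and the yellow and grey racks at (108,219) and (508,210). The amber containers on the warmer and the long white rack match the description, so I'll check them in a close crop.

Run:
```python
import cv2
im=cv2.imread("pics/top0.png")
a=im[120:285,355:420]; b=im[150:285,190:255]
cv2.imwrite("pics/w.png",cv2.resize(im[120:285,350:450],None,fx=3.6,fy=3.6,interpolation=cv2.INTER_CUBIC))
g=cv2.convertScaleAbs(im[150:285,190:255],alpha=1.0); 
import numpy as np
g=(255*(g/255.)**3).astype('uint8')
cv2.imwrite("pics/r.png",cv2.resize(g,None,fx=4.4,fy=4.4,interpolation=cv2.INTER_CUBIC))
```

```text
(no output)
```

View pics/w.png

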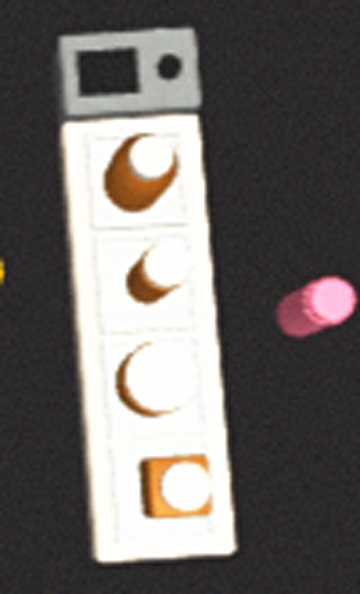

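View pics/r.png

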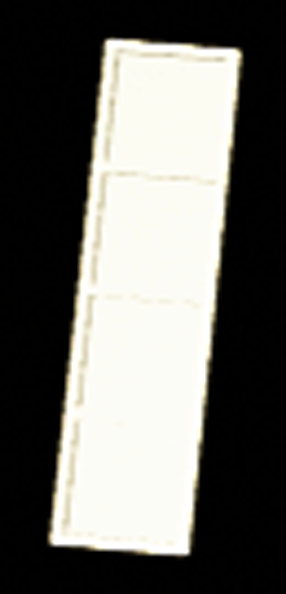

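The crops confirm the choice. On the warmer, far to near, are round, vial, jar and square, with cap centres in the crop at (155,155), (165,267), (158,380) and (186,487). The rack is empty, with corners at (106,40), (240,50), (50,545) and (188,555).

```bash
cat > h.py <<'E'
import numpy as np
from rig import arm, imaging
from scipy.spatial.transform import Rotation as R
def P(n): 
    p=imaging.camera_params(n); return p,R.from_rotvec(p['rotation']).as_matrix()
def back(n,u,v,z):
    p,r=P(n); d=r@[(u-p['cx'])/p['fx'],(v-p['cy'])/p['fy'],1]; e=np.array(p['eye']); return e+d*(z-e[2])/d[2]
def proj(n,X):
    p,r=P(n); c=r.T@(np.array(X)-p['eye']); return np.round([p['cx']+p['fx']*c[0]/c[2],p['cy']+p['fy']*c[1]/c[2]],1)
E
python3 - <<'E'
from h import *
W=lambda u,v,z:back("top",350+(u+.5)/3.6-.5,120+(v+.5)/3.6-.5,z)
K=lambda u,v,z:back("top",190+(u+.5)/4.4-.5,150+(v+.5)/4.4-.5,z)
np.set_printoptions(precision=4,suppress=True)
w=np.array([W(95,562,.04),W(237,552,.04),W(62,122,.04),W(198,117,.04)])
k=np.array([K(50,545,.015),K(188,555,.015),K(106,40,.015),K(240,50,.015)])
for c,l in((w,"warmer"),(k,"rack")):
    ax=(c[2]+c[3]-c[0]-c[1])/2; a=np.arctan2(ax[1],ax[0])
    lens=[np.linalg.norm(c[i]-c[j]) for i,j in((0,2),(1,3),(0,1),(2,3))]
    print(l,c.mean(0),a,np.round(lens,4)); u=np.array([np.cos(a),np.sin(a),0])
    if l=="rack": o=c.mean(0)
    else:
        o=(c[0]+c[1])/2+u*.145; o0=(c[2]+c[3])/2  # near edge; row centre est.
    for x in(-.102,-.034,.034,.102): print(x,(o+u*x))
for n,u,v,z in(("square",186,487,.122),("jar",158,380,.106),("vial",165,267,.141),("round",155,155,.134)):
    X=W(u,v,z); print(n,X,proj("scene",X))
for c in list(w)+list(k): print(proj("scene",c))
E
python3 - <<'E'
import cv2
im=cv2.imread("pics/scene0.png")
cv2.imwrite("pics/sw.png",cv2.resize(im[165:340,180:310],None,fx=3.4,fy=3.4,interpolation=cv2.INTER_CUBIC))
E
```

```text
warmer [ 0.5375 -0.2103  0.04  ] 0.09017398550475533 [0.2888 0.2859 0.0917 0.0902]
-0.102 [ 0.4372 -0.2194  0.04  ]
-0.034 [ 0.5049 -0.2132  0.04  ]
0.034 [ 0.5727 -0.2071  0.04  ]
0.102 [ 0.6404 -0.201   0.04  ]
rack [0.5212 0.1891 0.015 ] -0.0583991203965171 [0.2776 0.2773 0.0747 0.0745]
-0.102 [0.4194 0.195  0.015 ]
-0.034 [0.4873 0.1911 0.015 ]
0.034 [0.5552 0.1871 0.015 ]
0.102 [0.6231 0.1831 0.015 ]
square [ 0.4388 -0.2226  0.122 ] [208.4 179.4]
jar [ 0.5037 -0.2077  0.106 ] [225.2 205.5]
vial [ 0.5688 -0.2063  0.141 ] [232.  217.1]
round [ 0.6379 -0.2008  0.134 ] [246.5 248.6]
[230.8 187. ]
[189.8 200.9]
[285.4 289.3]
[236.6 309.3]
[392.  149.6]
[364.9 155.9]
[452.  230.7]
[420.3 240. ]
```

View pics/sw.png

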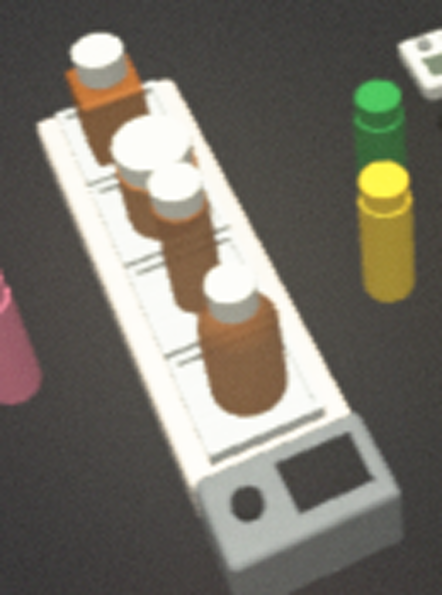

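The scene view agrees with the top view: cap tops fall within about 2 px of the reprojections, and the warmer and rack sizes match. The order, near to far, is square, jar, vial, round. I'll move the vial first, then round, square and jar, closing across the row.

```bash
python3 -m inch '[[1,0.7,0,0,0,-0.2,60],[1,0.7,0,0,0,-0.2,60],[1,0.7,0,0,0,-0.2,60],[1,0.7,0,0,0,-0.2,60],[1,0.7,0,0,0,-0.2,60],[1,0.7,0,0,0,-0.2,60],[1,0.7,0,0,0,-0.2,60],[1,0.7,0,0,0,-0.2,60],[1,0.7,0,0,0,-0.2,60],[1,0.7,0,0,0,-0.2,60]]' 40
```

```text
t: 1.35
ee_pos: [0.5541, -0.221, 0.231]
tool_rot: [-3.139, -0.135, 0.001]
contact_force: [0.4, -0.9, 0.7]
opening: 0.766
grasp_force: 0.0
```

```bash
python3 -m inch '[[0.2,0.2,0,0,0,0,80],[0.2,0.16,0,0,0,0,80],[0,0,-0.6,0,0,0,80],[0,0,-0.7,0,0,0,80],[0,0,-0.7,0,0,0,80],[0,0,-0.7,0,0,0,80],[0,0,-0.6,0,0,0,80],[0,0,-0.35,0,0,0,80],[0,0,0,0,0,0,80],[0,0,0,0,0,0,80]]' 40
```

```text
t: 2.6
ee_pos: [0.5695, -0.2083, 0.0863]
tool_rot: [3.138, 0.135, 0.002]
contact_force: [-0.4, -0.2, 0.3]
opening: 0.686
grasp_force: 0.0
```

```bash
python3 -m inch '[[0,0,0,0,0,0,200],[0,0,0,0,0,0,220],[0,0,0,0,0,0,230],[0,0,0,0,0,0,230],[0,0,0,0,0,0,230],[0,0,0,0,0,0,230],[0,0,0.1,0,0,0,230],[0,0,0.3,0,0,0,230],[0,0,0.4,0,0,0,230],[0,0,0,0,0,0,230]]' 40
```

```text
t: 3.85
ee_pos: [0.5702, -0.2084, 0.1193]
tool_rot: [3.137, 0.136, 0.004]
contact_force: [-0.2, -0.7, -1.4]
opening: 0.34
grasp_force: 39.5
```

```bash
python3 -m inch '[[0,0,0.5,0,0,0,230],[0,0,0.5,0,0,0,230],[0,0.1,0.5,0,0,0,230],[-0.2,0.5,0,0,0,-0.2,230],[-0.2,1,0,0,0,-0.2,230],[-0.2,1,0,0,0,-0.2,230],[-0.2,1,0,0,0,-0.2,230],[-0.2,1,0,0,0,-0.2,230],[-0.2,1,0,0,0,-0.2,230],[-0.2,1,0,0,0,-0.2,230]]' 40
python3 -m inch '[[-0.2,1,0,0,0,0,230],[-0.2,1,0,0,0,0,230],[-0.2,0.9,0,0,0,0,230],[-0.08,0.5,0,0,0,0,230],[0,0,-0.6,0,0,0,230],[0,0,-0.7,0,0,0,230],[0,0,-0.6,0,0,0,230],[0,0,-0.5,0,0,0,230],[0,0,0,0,0,0,230],[0,0,0,0,0,0,230]]' 40
```

```text
t: 5.1
ee_pos: [0.5122, 0.0505, 0.1773]
tool_rot: [-3.134, 0.075, -0.0]
contact_force: [0.1, 0.3, -0.1]
opening: 0.341
grasp_force: 39.6
t: 6.35
ee_pos: [0.4867, 0.1162, 0.082]
tool_rot: [-3.075, -0.071, 0.002]
contact_force: [-0.4, -0.3, -0.5]
opening: 0.341
grasp_force: 39.6
```

Run:
```python
from h import *
import cv2
o=arm.get_obs(); print(o['qpos'].round(3),o['dq'].round(3),o['tau'].round(1),o['wrist_torque'],o['contact_force'],o['ee_pos'],R.from_rotvec(o['tool_rot']).as_matrix().round(3))
cv2.imwrite("pics/s1.png",imaging.camera("scene")[:,:,::-1])
```

```text
[ 0.045  0.38  -0.458  0.733  0.065  3.141] [ 0.    -0.009  0.005 -0.002 -0.002 -0.   ] [ -0.  -52.9  26.5   0.    0.3   0. ] [ 0.01340449 -0.01494206 -0.08278352] [-0.35486837 -0.32243223 -0.52857426] [0.48667243 0.11622341 0.08202131] [[ 0.999  0.046 -0.003]
 [ 0.046 -0.997  0.065]
 [ 0.    -0.065 -0.998]]
```

View pics/s1.png

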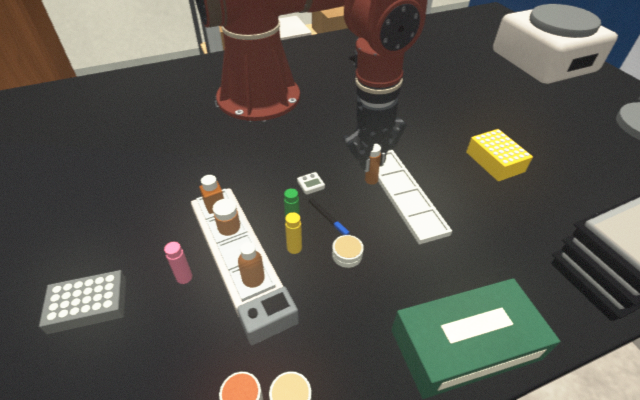

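The wrist hit the joint 6 limit (q6 = 3.14), leaving the vial slightly tilted and short of the rack. I'll lift it and make a half turn the other way, which gives the same grasp and suits both the warmer and the rack.

```bash
python3 -m inch '[[0,0,0.3,0,0,0.8,230],[0,0,0.5,0,0,0.8,230],[0,0,0.5,0,0,0,230],[0,0,0.5,-0.3,0,0,230],[0,0,0.5,-0.32,0,0,230],[0,0,0,0,0,1,230],[0,0,0,0,0,1,230],[0,0,0,0,0,1,230],[0,0,0,0,0,1,230],[0,0,0,0,0,0,230]]' 40
python3 -c "
from h import *
o=arm.get_obs();print(o['qpos'].round(3));print(R.from_rotvec(o['tool_rot']).as_matrix().round(3))"
```

```text
t: 7.65
ee_pos: [0.4866, 0.1164, 0.1742]
tool_rot: [2.983, 0.975, -0.02]
contact_force: [0.3, 0.6, -0.2]
opening: 0.341
grasp_force: 39.6
[ 0.092  0.295 -0.304  0.983 -0.006  2.602]
[[ 0.807  0.59  -0.011]
 [ 0.59  -0.807 -0.007]
 [-0.013 -0.001 -1.   ]]
```

```bash
python3 -m inch '[[0,0,0.1,0.06,-0.1,0,230],[0,0.3,0,0,0,1,230],[0,0.3,0,0,0,1,230],[0,0.3,0,0,0,1,230],[0,0.3,0,0,0,1,230],[0,0.3,0,0,0,1,230],[0,0.3,0,0,0,1,230],[0,0.07,0,0,0,1,230],[0,0,0,0,0,1,230],[0,0,0,0,0,1,230]]' 40
python3 -m inch '[[0,0,0,0,0,1,230],[0,0,0,0,0,1,230],[0,0,0,0,0,1,230],[0,0,0,0,0,1,230],[0,0,0,0,0,1,230],[0,0,0,0,0,1,230],[0,0,0,0,0,1,230],[0,0,0,0,0,1,230],[0,0,0,0,0,1,230],[0,0,0,0,0,1,230]]' 40
python3 -m inch '[[0,0,0,0,0,1,230],[0,0,0,0,0,1,230],[0,0,0,0,0,1,230],[0,0,0,0,0,1,230],[0,0,0,0,0,0.4,230],[0,0,-0.3,0,0,0,230],[0,0,-0.5,0,0,0,230],[0,0,-0.6,0,0,0,230],[0,0,-0.5,0,0,0,230],[0,0,-0.3,0,0,0,230]]' 40
python3 -c "
from h import *
o=arm.get_obs();print(o['qpos'].round(3));print(R.from_rotvec(o['tool_rot']).as_matrix().round(3))"
```

```text
t: 8.9
ee_pos: [0.4862, 0.1912, 0.1778]
tool_rot: [2.214, 2.227, -0.002]
contact_force: [1.1, 0.0, -1.4]
opening: 0.344
grasp_force: 39.6
t: 10.15
ee_pos: [0.4862, 0.1911, 0.1779]
tool_rot: [0.804, 3.034, -0.001]
contact_force: [-0.8, 0.0, -1.1]
opening: 0.341
grasp_force: 39.6
t: 11.4
ee_pos: [0.4854, 0.1909, 0.088]
tool_rot: [0.095, 3.139, -0.002]
contact_force: [0.3, -0.1, -1.4]
opening: 0.339
grasp_force: 39.6
[ 0.235  0.411 -0.385  0.774 -0.001  0.296]
[[-0.998  0.06   0.001]
 [ 0.06   0.998 -0.001]
 [-0.001 -0.001 -1.   ]]
```

```bash
python3 -m inch '[[0.03,0,-0.4,0,0,0,230],[0,0,-0.3,0,0,0,230],[0,0,-0.2,0,0,0,230],[0,0,-0.05,0,0,0,230],[0,0,-0.02,0,0,0,230],[0,0,-0.02,0,0,0,230],[0,0,0,0,0,0,230],[0,0,0,0,0,0,230],[0,0,0,0,0,0,230],[0,0,0,0,0,0,230]]' 40
```

```text
t: 12.65
ee_pos: [0.4873, 0.1911, 0.0498]
tool_rot: [0.092, 3.138, -0.001]
contact_force: [-0.1, 0.1, -0.4]
opening: 0.346
grasp_force: 39.6
```

```bash
python3 -m inch '[[0,0,-0.02,0,0,0,230],[0,0,-0.02,0,0,0,230],[0,0,0,0,0,0,200],[0,0,0,0,0,0,170],[0,0,0,0,0,0,140],[0,0,0,0,0,0,110],[0,0,0,0,0,0,80],[0,0,0.3,0,0,0,80],[0,0,0.7,0,0,0,80],[0,0,0.9,0,0,0,80]]' 40
```

```text
t: 13.9
ee_pos: [0.4869, 0.191, 0.1253]
tool_rot: [0.092, 3.139, -0.002]
contact_force: [0.6, -0.6, -1.0]
opening: 0.683
grasp_force: 0.0
```

```bash
python3 -m inch '[[0,0,1,0,0,0,60],[0,0,0.8,0,0,0,60],[0.3,-0.6,0,0,0,0.14,60],[0.3,-1,0,0,0,0.14,60],[0.4,-1,0,0,0,0.14,60],[0.4,-1,0,0,0,0.14,60],[0.4,-1,0,0,0,0.14,60],[0.4,-1,0,0,0,0.14,60],[0.4,-1,0,0,0,0.14,60],[0.4,-1,0,0,0,0.14,60]]' 40
```

```text
t: 15.15
ee_pos: [0.6078, -0.1143, 0.1971]
tool_rot: [-0.093, 3.137, -0.002]
contact_force: [0.8, 0.5, -1.5]
opening: 0.763
grasp_force: 0.0
```

```bash
python3 -m inch '[[0.4,-1,0,0,0,0.15,50],[0.3,-0.9,0,0,0,0.15,50],[0.1,-0.25,0,0,0,0,50],[0,0,-0.5,0,0,0,50],[0,0,-0.7,0,0,0,50],[0,0,-0.7,0,0,0,50],[0,0,-0.7,0,0,0,50],[0,0,-0.4,0,0,0,50],[0,0,-0.2,0,0,0,50],[0,0,0,0,0,0,50]]' 40
```

```text
t: 16.4
ee_pos: [0.6394, -0.1987, 0.0684]
tool_rot: [-0.141, 3.136, -0.001]
contact_force: [-1.2, 0.4, -0.7]
opening: 0.807
grasp_force: 0.0
```

```bash
python3 -c "
from h import *
import cv2
o=arm.get_obs();print(o['ee_pos'].round(4),o['contact_force'].round(1))
cv2.imwrite('pics/s2.png',cv2.resize(imaging.camera('scene')[100:320,180:470,::-1],None,fx=2.7,fy=2.7))"
```

```text
[ 0.6394 -0.1987  0.0684] [-1.2  0.4 -0.7]
```

View pics/s2.png

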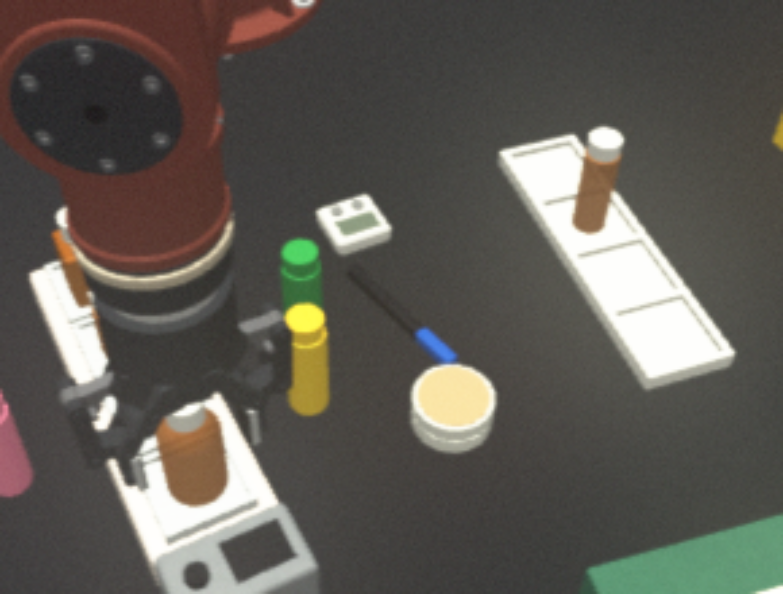

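The vial stands in the second bay (592,225 in the crop), and the round bottle (195,460) sits between the open fingers.

```bash
python3 -m inch '[[0,0,0,0,0,0,150],[0,0,0,0,0,0,180],[0,0,0,0,0,0,200],[0,0,0,0,0,0,200],[0,0,0,0,0,0,200],[0,0,0.1,0,0,0,200],[0,0,0.3,0,0,0,200],[0,0,0.6,0,0,0,200],[0,0,0.6,0,0,0,200],[0,0,0.6,0,0,0,200]]' 40
```

```text
t: 17.7
ee_pos: [0.6393, -0.199, 0.1577]
tool_rot: [-0.141, 3.136, -0.002]
contact_force: [0.4, 0.4, -1.5]
opening: 0.475
grasp_force: 40.5
```

```bash
python3 -m inch '[[-0.2,0.5,0.1,0,0,0,200],[-0.5,0.9,0,0,0,-0.2,200],[-0.5,0.9,0,0,0,-0.2,200],[-0.5,0.9,0,0,0,-0.2,200],[-0.5,0.9,0,0,0,-0.2,200],[-0.5,0.9,0,0,0,-0.2,200],[-0.5,0.9,0,0,0,-0.2,200],[-0.5,0.9,0,0,0,-0.2,200],[-0.5,0.9,0,0,0,0,200],[-0.5,0.9,0,0,0,0,200]]' 40
python3 -m inch '[[-0.5,0.9,0,0,0,0,200],[-0.3,0.35,0,0,0,0,200],[0,0,0,0,0,0,200],[0,0,-0.3,0,0,0,200],[0,0,-0.5,0,0,0,200],[0,0,-0.6,0,0,0,200],[0,0,-0.5,0,0,0,200],[0,0,-0.3,0,0,0,200],[0,0,0,0,0,0,200],[0,0,0,0,0,0,200]]' 40
```

```text
t: 18.95
ee_pos: [0.4509, 0.1462, 0.161]
tool_rot: [0.089, 3.137, -0.001]
contact_force: [1.0, 0.5, -0.7]
opening: 0.477
grasp_force: 40.6
t: 20.2
ee_pos: [0.4199, 0.195, 0.0726]
tool_rot: [0.09, 3.137, -0.001]
contact_force: [-0.4, -0.0, -1.2]
opening: 0.48
grasp_force: 40.7
```

```bash
python3 -m inch '[[0,0,-0.4,0,0,0,200],[0,0,-0.3,0,0,0,200],[0,0,-0.2,0,0,0,200],[0,0,-0.08,0,0,0,200],[0,0,-0.03,0,0,0,200],[0,0,-0.03,0,0,0,200],[0,0,0,0,0,0,200],[0,0,0,0,0,0,200],[0,0,0,0,0,0,200],[0,0,0,0,0,0,200]]' 40
```

```text
t: 21.45
ee_pos: [0.4195, 0.1952, 0.0311]
tool_rot: [0.089, 3.137, -0.001]
contact_force: [-2.6, -0.7, 6.5]
opening: 0.474
grasp_force: 41.3
```

```bash
python3 -m inch '[[0,0,0,0,0,0,180],[0,0,0,0,0,0,150],[0,0,0,0,0,0,120],[0,0,0,0,0,0,90],[0,0,0,0,0,0,60],[0,0,0.2,0,0,0,50],[0,0,0.7,0,0,0,50],[0,0,1,0,0,0,50],[0,0,1,0,0,0,50],[0,0,1,0,0,0,50]]' 40
python3 -m inch '[[0,0,0,0,0,0.14,50],[0,-1,0,0,0,0.14,50],[0,-1,0,0,0,0.14,50],[0.1,-1,0,0,0,0.14,50],[0.1,-1,0,0,0,0.14,50],[0.1,-1,0,0,0,0.14,50],[0.1,-1,0,0,0,0.14,50],[0.1,-1,0,0,0,0.14,50],[0,-1,0,0,0,0.14,50],[0,-1,0,0,0,0.14,50]]' 40
```

```text
t: 22.7
ee_pos: [0.4191, 0.1951, 0.1885]
tool_rot: [0.089, 3.138, -0.001]
contact_force: [0.7, 0.3, 0.5]
opening: 0.801
grasp_force: 0.0
t: 23.95
ee_pos: [0.4388, -0.166, 0.186]
tool_rot: [-0.142, 3.137, -0.0]
contact_force: [1.4, 0.7, -0.3]
opening: 0.804
grasp_force: 0.0
```

```bash
python3 -m inch '[[0,-0.8,0,0,0,0,50],[0,-0.6,0,0,0,0,50],[0,0,-0.5,0,0,0,50],[0,0,-0.7,0,0,0,50],[0,0,-0.7,0,0,0,50],[0,0,-0.7,0,0,0,50],[0,0,-0.4,0,0,0,50],[0,0,-0.2,0,0,0,50],[0,0,0,0,0,0,50],[0,0,0,0,0,0,50]]' 40
python3 -m inch '[[0,0,0,0,0,0,120],[0,0,0,0,0,0,160],[0,0,0,0,0,0,210],[0,0,0,0,0,0,210],[0,0,0,0,0,0,210],[0,0,0,0,0,0,210],[0,0,0.1,0,0,0,210],[0,0,0.3,0,0,0,210],[0,0,0.6,0,0,0,210],[0,0,0.6,0,0,0,210]]' 40
```

```text
t: 25.2
ee_pos: [0.4397, -0.2212, 0.0591]
tool_rot: [-0.141, 3.135, -0.002]
contact_force: [-0.1, 0.6, -1.4]
opening: 0.806
grasp_force: 0.0
t: 26.45
ee_pos: [0.4392, -0.2208, 0.1238]
tool_rot: [-0.141, 3.136, -0.001]
contact_force: [-0.1, -0.7, -0.5]
opening: 0.443
grasp_force: 40.2
```

```bash
python3 -m inch '[[0,0,0.5,0,0,0,210],[0.2,0.5,0.3,0,0,0,210],[0.4,0.9,0,0,0,-0.2,210],[0.4,0.9,0,0,0,-0.2,210],[0.4,0.9,0,0,0,-0.2,210],[0.4,0.9,0,0,0,-0.2,210],[0.4,0.9,0,0,0,-0.2,210],[0.4,0.9,0,0,0,-0.2,210],[0.4,0.9,0,0,0,-0.2,210],[0.4,0.9,0,0,0,0,210]]' 40
python3 -m inch '[[0.4,0.9,0,0,0,0,210],[0.4,0.9,0,0,0,0,210],[0.3,0.6,0,0,0,0,210],[0,0,0,0,0,0,210],[0,0,0,0,0,0,210],[0,0,0,0,0,0,210],[0,0,0,0,0,0,210],[0,0,0,0,0,0,210],[0,0,0,0,0,0,210],[0,0,0,0,0,0,210]]' 40
python3 -c "
from h import *
import cv2
cv2.imwrite('pics/s3.png',cv2.resize(imaging.camera('scene')[60:360,250:570,::-1],None,fx=1.9,fy=1.9))"
```

```text
t: 27.7
ee_pos: [0.5757, 0.0884, 0.1553]
tool_rot: [0.089, 3.138, -0.001]
contact_force: [0.6, -0.6, -1.4]
opening: 0.438
grasp_force: 40.3
t: 28.95
ee_pos: [0.6193, 0.1831, 0.1545]
tool_rot: [0.089, 3.138, -0.001]
contact_force: [0.6, -0.6, -1.3]
opening: 0.437
grasp_force: 40.4
```

View pics/s3.png

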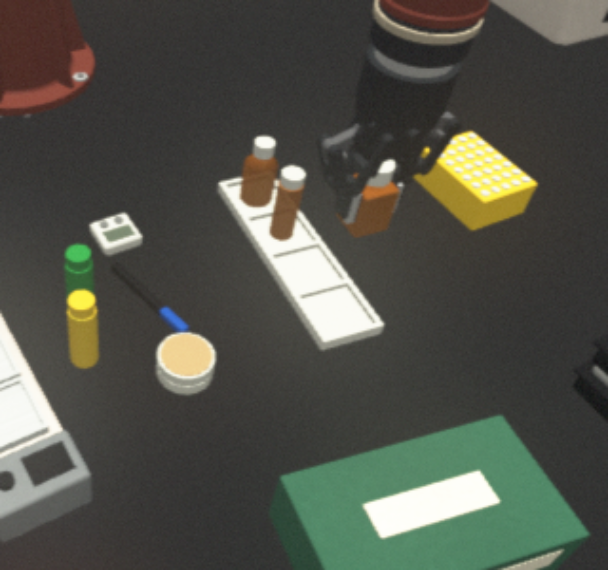

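Round (258,180 in the crop) and vial (288,210) stand in bays 1 and 2, and the square bottle is held over the far bay, well clear of the green box. Lowering it now.

```bash
python3 -m inch '[[0,0,-0.4,0,0,0,210],[0,0,-0.6,0,0,0,210],[0,0,-0.7,0,0,0,210],[0,0,-0.6,0,0,0,210],[0,0,-0.4,0,0,0,210],[0,0,-0.3,0,0,0,210],[0,0,-0.2,0,0,0,210],[0,0,-0.05,0,0,0,210],[0,0,-0.03,0,0,0,210],[0,0,0,0,0,0,210]]' 40
```

```text
t: 30.25
ee_pos: [0.6197, 0.1832, 0.0238]
tool_rot: [0.089, 3.137, -0.001]
contact_force: [0.3, -0.2, -0.7]
opening: 0.445
grasp_force: 40.4
```

```bash
python3 -m inch '[[0,0,-0.03,0,0,0,210],[0,0,-0.03,0,0,0,210],[0,0,0,0,0,0,210],[0,0,0,0,0,0,210],[0,0,0,0,0,0,210],[0,0,0,0,0,0,210],[0,0,0,0,0,0,210],[0,0,0,0,0,0,210],[0,0,0,0,0,0,210],[0,0,0,0,0,0,210]]' 40
```

```text
t: 31.5
ee_pos: [0.6195, 0.1831, 0.0212]
tool_rot: [0.089, 3.138, -0.001]
contact_force: [-1.2, -0.9, 5.6]
opening: 0.443
grasp_force: 40.9
```

```bash
python3 -m inch '[[0,0,0,0,0,0,190],[0,0,0,0,0,0,160],[0,0,0,0,0,0,130],[0,0,0,0,0,0,100],[0,0,0,0,0,0,70],[0,0,0.2,0,0,0,70],[0,0,0.7,0,0,0,50],[0,0,1,0,0,0,40],[0,0,1,0,0,0,40],[0,0,1,0,0,0,40]]' 40
python3 -m inch '[[0,-0.4,0,0,0,0.14,30],[-0.3,-1,0,0,0,0.14,30],[-0.3,-1,0,0,0,0.14,30],[-0.3,-1,0,0,0,0.14,30],[-0.3,-1,0,0,0,0.14,30],[-0.3,-1,0,0,0,0.14,30],[-0.3,-1,0,0,0,0.14,30],[-0.3,-1,0,0,0,0.14,30],[-0.3,-1,0,0,0,0.14,30],[-0.3,-1,0,0,0,0.14,30]]' 40
```

```text
t: 32.75
ee_pos: [0.6193, 0.1831, 0.179]
tool_rot: [0.089, 3.137, -0.001]
contact_force: [0.7, -0.2, -0.8]
opening: 0.845
grasp_force: 0.0
t: 34.0
ee_pos: [0.5109, -0.1943, 0.1777]
tool_rot: [-0.142, 3.135, -0.002]
contact_force: [0.3, -0.8, -0.3]
opening: 0.882
grasp_force: 0.0
```

```bash
python3 -m inch '[[-0.18,-0.38,0,0,0,0,30],[0,0,-0.5,0,0,0,30],[0,0,-0.7,0,0,0,30],[0,0,-0.7,0,0,0,30],[0,0,-0.7,0,0,0,30],[0,0,-0.4,0,0,0,30],[0,0,-0.2,0,0,0,30],[0,0,0,0,0,0,30],[0,0,0,0,0,0,30],[0,0,0,0,0,0,30]]' 40
python3 -m inch '[[0,0,0,0,0,0,90],[0,0,0,0,0,0,140],[0,0,0,0,0,0,200],[0,0,0,0,0,0,200],[0,0,0,0,0,0,200],[0,0,0,0,0,0,200],[0,0,0.1,0,0,0,200],[0,0,0.3,0,0,0,200],[0,0,0.6,0,0,0,200],[0,0,0.6,0,0,0,200]]' 40
```

```text
t: 35.25
ee_pos: [0.5046, -0.2084, 0.0496]
tool_rot: [-0.141, 3.135, -0.002]
contact_force: [0.1, 0.1, -0.5]
opening: 0.884
grasp_force: 0.0
t: 36.5
ee_pos: [0.5037, -0.2074, 0.1137]
tool_rot: [-0.142, 3.137, 0.001]
contact_force: [0.7, 0.4, -0.7]
opening: 0.529
grasp_force: 42.2
```

```bash
python3 -m inch '[[0,0,0.6,0,0,0,200],[0.1,0.5,0.3,0,0,0,200],[0.15,0.9,0,0,0,-0.2,200],[0.15,0.9,0,0,0,-0.2,200],[0.15,0.9,0,0,0,-0.2,200],[0.15,0.9,0,0,0,-0.2,200],[0.15,0.9,0,0,0,-0.2,200],[0.12,0.9,0,0,0,-0.2,200],[0.1,0.9,0,0,0,-0.2,200],[0.1,0.9,0,0,0,0,200]]' 40
python3 -m inch '[[0.1,0.9,0,0,0,0,200],[0,0.9,0,0,0,0,200],[0,0.36,0,0,0,0,200],[0,0,0,0,0,0,200],[0,0,-0.3,0,0,0,200],[0,0,-0.5,0,0,0,200],[0,0,-0.5,0,0,0,200],[0,0,-0.3,0,0,0,200],[0,0,0,0,0,0,200],[0,0,0,0,0,0,200]]' 40
```

```text
t: 37.75
ee_pos: [0.5499, 0.1025, 0.1487]
tool_rot: [0.088, 3.139, -0.0]
contact_force: [0.5, 0.9, -0.7]
opening: 0.528
grasp_force: 42.3
t: 39.0
ee_pos: [0.5554, 0.1861, 0.0855]
tool_rot: [0.09, 3.137, -0.001]
contact_force: [-0.1, 0.4, -1.4]
opening: 0.529
grasp_force: 42.3
```

```bash
python3 -m inch '[[0,0,-0.4,0,0,0,200],[0,0,-0.5,0,0,0,200],[0,0,-0.4,0,0,0,200],[0,0,-0.3,0,0,0,200],[0,0,-0.1,0,0,0,200],[0,0,-0.05,0,0,0,200],[0,0,-0.03,0,0,0,200],[0,0,-0.03,0,0,0,200],[0,0,0,0,0,0,200],[0,0,0,0,0,0,200]]' 40
```

```text
t: 40.25
ee_pos: [0.555, 0.1863, 0.0127]
tool_rot: [0.089, 3.138, -0.001]
contact_force: [-0.9, -0.1, -1.2]
opening: 0.531
grasp_force: 42.3
```

```bash
python3 -m inch '[[0,0,-0.02,0,0,0,200],[0,0,-0.02,0,0,0,200],[0,0,0,0,0,0,200],[0,0,0,0,0,0,200],[0,0,0,0,0,0,200],[0,0,0,0,0,0,200],[0,0,0,0,0,0,200],[0,0,0,0,0,0,200],[0,0,0,0,0,0,200],[0,0,0,0,0,0,200]]' 40
```

```text
t: 41.5
ee_pos: [0.555, 0.1863, 0.0115]
tool_rot: [0.089, 3.138, -0.001]
contact_force: [-3.2, 0.4, 5.9]
opening: 0.527
grasp_force: 43.1
```

Contact at the floor height I expected, so I'll release, rise and back away.

```bash
python3 -m inch '[[0,0,0,0,0,0,180],[0,0,0,0,0,0,150],[0,0,0,0,0,0,120],[0,0,0,0,0,0,90],[0,0,0,0,0,0,60],[0,0,0.2,0,0,0,40],[0,0,0.7,0,0,0,40],[0,0,1,0,0,0,40],[0,0,1,0,0,0,40],[0,0,1,0,0,0,40]]' 40
python3 -m inch '[[0,0,0.6,0,0,0,40],[0,-1,0,0,0,0,40],[0,-1,0,0,0,0,40],[0,-1,0,0,0,0,40],[0,-1,0,0,0,0,40],[0,-1,0,0,0,0,40],[0,-1,0,0,0,0,40],[0,-0.5,0,0,0,0,40],[0,0,0,0,0,0,40],[0,0,0,0,0,0,40]]' 40
python3 -c "
from h import *
import cv2
for n,s in(('scene',(slice(100,270),slice(330,480))),('top',(slice(130,290),slice(180,300)))):
    cv2.imwrite(f'pics/f{n}.png',cv2.resize(imaging.camera(n)[s][:,:,::-1],None,fx=3.5,fy=3.5,interpolation=cv2.INTER_CUBIC))"
```

```text
t: 42.75
ee_pos: [0.5549, 0.1863, 0.1688]
tool_rot: [0.089, 3.137, -0.001]
contact_force: [0.6, 0.4, 0.1]
opening: 0.847
grasp_force: 0.0
t: 44.0
ee_pos: [0.5548, -0.0728, 0.191]
tool_rot: [0.088, 3.138, -0.001]
contact_force: [-0.4, -0.7, -0.4]
opening: 0.842
grasp_force: 0.0
```

View pics/fscene.png

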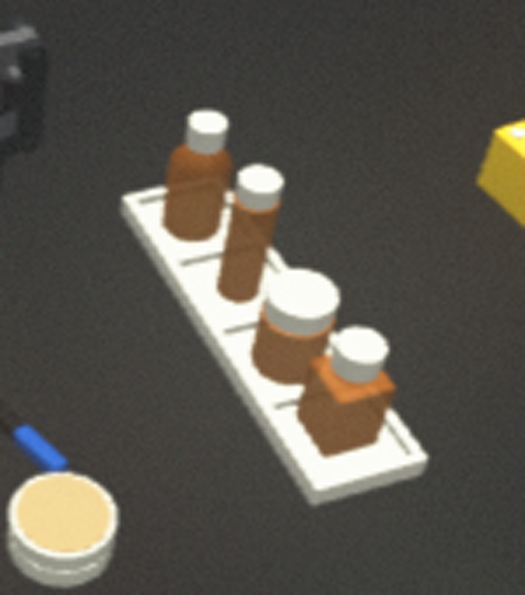

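View pics/ftop.png

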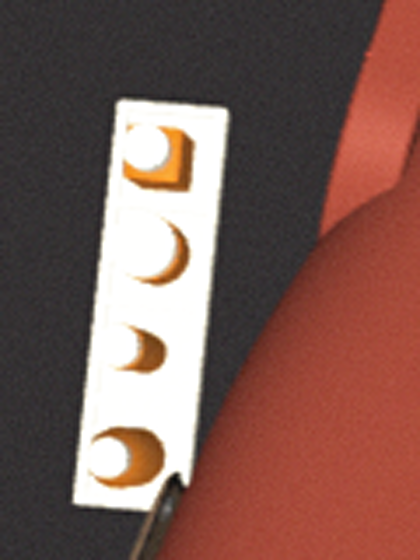

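Both views show all four upright in their bays, near to far: round, vial, jar, square (scene crop (195,190), (248,240), (292,330), (347,400)). The arm is clear, so I'm handing in.

```bash
python3 -c "
from rig import job_done
print(job_done())"
```

```text
the job is handed in; nothing more can be done
None
```

All four amber containers stand upright in the rack in reverse order (near to far: round, vial, jar, square), and the job was handed in at about 44 s of the 102 s allowed; the hand-in returned no verdict.

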